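# Refit the strainer lid of the studio clay trap

## Task

Put the white slotted strainer lid back on the blue clay trap: with the lid tilted, orange lip end low, hook the lip under the trap's yellow ledge, then keep hold of it while you swing the other end down, and let go once it lies flat, fully down in its recess. Leave the green lid where it is.

Things in the scene. Friction and masses are not known exactly. Their poses are not given: they have to be found in the camera images.
- trap: Clay trap: open blue box fixed to the bench, 182 (x) x 160 (y) mm, yawed up to 0.3 rad. Origin: centre of its underside; z up; -x is the yellow ledge side (towards the robot). Far (+x) wall and side walls rise to z = 76 mm; recess for the lid inside: 166 mm in x (inner faces at x = -83, +83), 144 mm in y. A drain stub sticks out 30 mm low on the +y side.
- trap_seat (a point): Centre of the recess at the height of the grey shelf on which the lid lies (trap frame 0, 0, z = 60 mm; axes as the trap's). The shelf runs round all four sides, 34 mm wide at the x ends, 32 mm at the sides, open in the middle. The seated lid's origin is here, with 16 mm of play in all in x and 24 mm in y, and its x axis points as the trap's.
- trap_ledge (a point): Middle of the yellow ledge's free edge, at its underside (trap frame x = -55, y = 0, z = 78 mm). The ledge, 6 mm thick (top z = 84), overhangs the shelf from the wall at x = -83 to x = -55 over the full width: an 18 mm gap under it, open towards +x. As ledge and far wall are in the way, the lid can go neither straight down nor in level.
- lid: White slotted strainer lid, loose, 0.18 to 0.37 kg, lying flat on the bench beside the trap, orange lip roughly towards the robot (yaw up to 0.6 rad). 150 (x) x 120 (y) mm over all. Origin: centre of its flat underside (x half-way along the 150 mm); z up. From x = -75 to -43 mm it is the lip, 5 mm thick; the rest is 8 mm thick.
- lid_lip (a point): Middle of the end edge of the orange lip, at the underside (lid frame x = -75, y = 0, z = 0 mm). Axes as the lid's.
- lid_handle (a point): Centre of the lid's black grip bar (lid frame x = +15, y = 0, z = 41 mm). The bar runs along the lid's x, 86 mm long, 14 mm thick in y, 18 mm tall (z = 32 to 50), on a post at each end; 66 mm clear between the posts, 24 mm under the bar. To be gripped from above across its 14 mm.
- green_lid: Bystander: solid green lid of another tub, 140 x 140 x 8 mm, white grip bar of the same shape, no lip. It lies on one side of the trap, the white lid on the other (either way round). Origin: centre of its underside. Leave it alone.
Mind the look-alikes: they are no part of the job. Of the things like the lid, leave any that is purple; of the rest the smaller one is meant.

How it is judged:
By the outcome, as a careful person would: the job done as asked, in the order asked, and still so for the second after the job is handed in, with the robot touching nothing.
It also fails if it takes over 42 s, if anything falls off the work surface, if the arm or the gripper's body presses on something with over 40 N, if the wrist force passes 120 N, or if a joint passes its speed limit or range.

## Robot

A 6-joint arm with a two-finger parallel gripper is mounted at the origin on the work surface. World frame = base frame: x ahead of the robot, y to its left, z up, the work surface at z = 0. Lengths are in m, angles in rad, forces in N, time in s.
With the tool pointing down it reaches from about 0.3 to 0.75 m from the base axis. Payload 8.5 kg.
Tool frame: the origin (TCP) lies between the finger pads; the fingertips stand 11 mm ahead of it and the grasp point (between the pads) lies 8 mm behind it; z points along the fingers, y is the direction in which the jaws open and shut (so a half turn about z gives the same grasp; the last joint's range is limited). The gripper opens to 85 mm and grips with 20 to 120 N. Pads are 22 mm wide; open, the fingers measure 114 mm over their backs; the gripper's body (76 mm by 85 mm) begins 54 mm behind the grasp point. The pads swing forward as they close: fully open they stand 13 mm farther back than shut.
Start: joints at [-0.215, 0.381, 1.297, -0, 1.464, -0.215], TCP at [0.55, 0, 0.242] pointing down, gripper open.
Joint ranges: [-3.11, 3.11], [-0.89, 2.33], [0.22, 2.48], [-1.42, 4.56], [0.17, 2.85], [-2.88, 2.88]. Speed limits (rad/s): [2.39, 2.39, 3.14, 3.14, 3.14, 3.14].

## Interface

Orientations are given as [roll, pitch, yaw] about the fixed x, y, z axes, in that order (R = Rz(yaw) Ry(pitch) Rx(roll)).
In Python, from workcell import robot gives the robot as it stands.
- The arm moves only by the tool arm_command, never from a script. Its argument "steps" is a list of rows, each an object with "xyz": the shift along the tool's x, y, z in mm, a list of three; "turn": the turn about the tool's z in degrees. In form: [{"xyz": [x, y, z], "turn": turn}, ...]. A call has 1 to 10 rows; each row shifts and turns the pose as measured when the row begins, along the tool's axes as they then stand; what a row does not reach is not made up. A row lasts 1/12 s, in which the tool goes at most 41.7 mm and 7.16 degrees, less where a joint would pass 70% of its speed; a pose out of reach is approached as far as the arm can. A call with a gripper value outside its range is refused whole. "fingers" is the closure in counts, from 0 (fully open) to 255 (shut), set as the call begins (left out, the last holds). The fingers move at their own pace and stop on an object; "grip_force" is the grip in N (left out, the last holds). Time passes only in rows, so rows that do not move let the fingers close. It gives the time, the measured TCP pose, the force and the opening at its end, in the units of the state.
- robot.observe(): the state, without advancing time (a new reading comes with each control period).
- robot.capture(name): name is "scene" or "side" or "wrist"; returns (picture, depth): 420x560x3 uint8, red, green, blue; 420x560 float32, m along the optical axis (not along the pixel's ray), 0 where there is no reading.
- robot.camera_info(name): a dict with "vfov" (degrees; the focal length in pixels is half the picture's height over the tangent of half this angle, whatever the lens; pixels are square), "cx", "cy" (the principal point, pixels), "rvec" (rotation vector, rad) and "tvec" (3), from world to camera coordinates, as OpenCV has them. Camera axes: x right, y down, z forward; pixel columns grow to the right and rows downward; lengths in m; the calibration is good to about 2 mm. A picture is of the moment at which its call begins: read the wrist's pose just before it. camera_info takes no time and is no camera call; for the wrist camera it gives the pose at the moment of the call.
- robot.finish_job(): hands the job in, once; it reports no verdict.
The state is a dict: "time": time; "joints": joint angles; "joint_velocities": joint speeds; "tau": joint torques, N m; "eef_pos": TCP position; "eef_rot": TCP orientation; "contact_force": force on the tool from outside, world axes, zero at the start; "wrist_torque": the same for the moment, N m; "opening": opening from 0.0 (shut) to 1.0 (fully open).
Only numpy, scipy, OpenCV 4.12 (cv2) and the standard library are available. Lean on these libraries where they do the work, as an engineer would, in place of code of your own. Each camera call takes 0.05 s, during which the arm holds its last target.

## Working session

There is one attempt and no reset: what is moved stays moved. The work goes in short steps, Python scripts to look and compute and a tool call to move; the robot and the scene stay as the last step left them, time stands still between calls to the robot, and variables do not carry over. Pictures are saved under pics/ and viewed, and the job is handed in when it is done.

Besides the shell and the picture viewer there is one more tool, called after "Call:" as name([rows], argument=value, ...), one row to a line, values as JSON. arm_command: Moves the arm, as the interface text tells. Its arguments: {"type":"object","properties":{"steps":{"type":"array"},"fingers":{"type":"number"},"grip_force":{"type":"number"}},"required":["steps"]}

```bash
ls; mkdir -p pics
cat > h.py <<'E'
import numpy as np, cv2
from workcell import robot
def cap(n):
    ci=robot.camera_info(n); p,d=robot.capture(n); return p,d,ci
def K(ci,p):
    f=p.shape[0]/2/np.tan(np.radians(ci['vfov'])/2); return f
def world(ci,d,p=None):
    f=210/np.tan(np.radians(ci['vfov'])/2)
    v,u=np.mgrid[0:420,0:560]
    c=np.stack([(u-ci['cx'])/f*d,(v-ci['cy'])/f*d,d],-1)
    R=cv2.Rodrigues(np.array(ci['rvec'],float))[0]; t=np.array(ci['tvec'],float).ravel()
    return (c-t)@R
E
python3 - <<'E'
from h import *
s=robot.observe(); print({k:np.round(v,3).tolist() for k,v in s.items()})
for n in ['scene','side','wrist']:
    p,d,ci=cap(n); print(n,ci); cv2.imwrite(f'pics/{n}0.png',p[...,::-1]); np.savez(f'{n}0.npz',p=p,d=d,**{k:np.array(v) for k,v in ci.items() if not isinstance(v,str)})
E
```

```text
pics
{'time': 0.0, 'joints': [-0.215, 0.381, 1.298, 0.0, 1.464, -0.215], 'joint_velocities': [0.001, -0.001, 0.001, 0.001, 0.0, -0.0], 'tau': [-0.001, -44.847, -23.129, -0.0, 0.005, 0.0], 'eef_pos': [0.55, 0.0, 0.242], 'eef_rot': [-3.14, -0.0, 1.571], 'contact_force': [-0.226, -0.721, 0.244], 'wrist_torque': [0.029, 0.064, -0.052], 'opening': 1.001}
scene {'vfov': 44.9123537384159, 'cx': 274.00506424394325, 'cy': 201.4515997833491, 'rvec': array([ 0.64186519,  2.65864594, -1.12348019]), 'tvec': array([ 0.46091816, -0.10843638,  1.67838581])}
side {'vfov': 43.41628085560566, 'cx': 280.9841332207049, 'cy': 212.14641253087106, 'rvec': array([ 0.86942231, -2.56833084,  1.05976595]), 'tvec': array([0.41948662, 0.2541784 , 1.41348363])}
wrist {'vfov': 66.42007755049258, 'cx': 276.8436224135312, 'cy': 210.65299087054953, 'rvec': array([-2.81033722e+00,  1.86673283e-03,  2.71435422e-03]), 'tvec': array([-0.54804427, -0.04163334,  0.38216414])}
```

View pics/scene0.png

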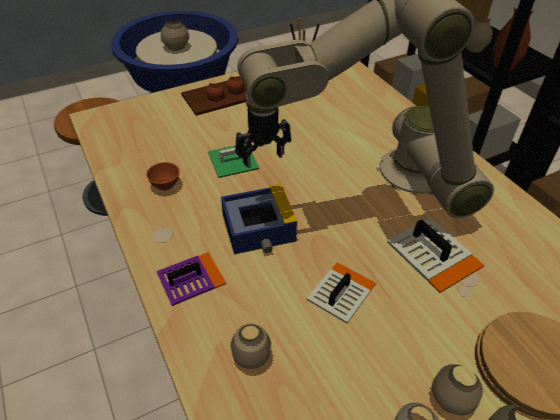

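View pics/side0.png

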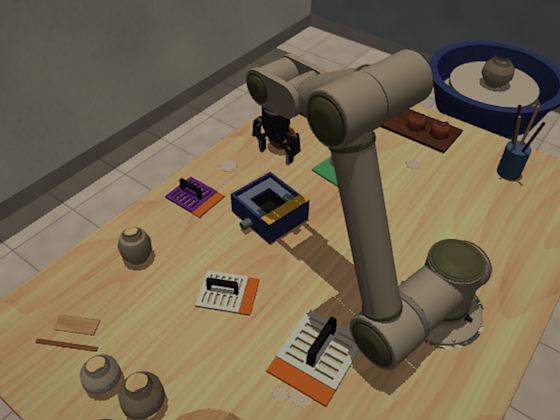

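View pics/wrist0.png

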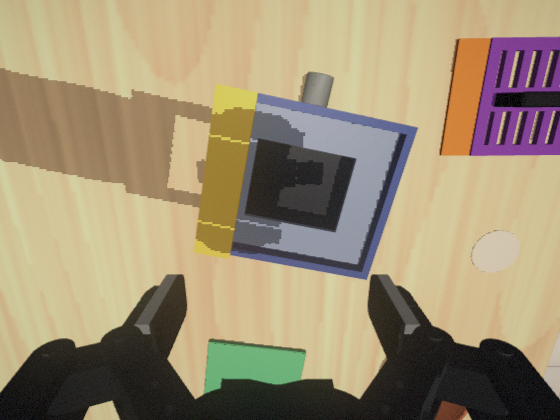

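The scene picture shows three lid-like things: a small white one at (342,291), a larger white one at (437,252) and a purple one at (190,278). The small white one is meant. The trap is at (258,220) and the green lid at (233,160).

Run:
```python
from h import *
for n,(u0,u1,v0,v1) in {'scene':(295,390,250,330),'side':(180,275,258,325)}.items():
    z=np.load(n+'0.npz'); p,d=z['p'],z['d']; ci={k:z[k] for k in z}
    ci={k:(float(v) if v.ndim==0 else v) for k,v in ci.items() if k not in 'pd'}
    W=world(ci,d); hsv=cv2.cvtColor(p,cv2.COLOR_RGB2HSV)
    m=np.zeros((420,560),bool); m[v0:v1,u0:u1]=1
    w=m&(hsv[...,1]<60)&(hsv[...,2]>100)&(W[...,2]<.02)&(W[...,2]>-.01)
    o=m&(hsv[...,0]<14)&(hsv[...,1]>190)&(hsv[...,2]>100)
    k=m&(hsv[...,2]<60)&(W[...,2]>.03)
    for nm,q in (('white',w),('orange',o),('bar',k)):
        P=W[q]; P=P[np.isfinite(P).all(1)]
        if len(P)<5: print(nm,len(P));continue
        r=cv2.minAreaRect(P[:,:2].astype(np.float32)*1000)
        print(n,nm,len(P),'z',np.percentile(P[:,2],[5,50,95]).round(4),'med',np.median(P,0).round(4),'rect',np.round(r[0],1),np.round(r[1],1),round(r[2],1))
    q=((w|o)&True); P=W[q]; r=cv2.minAreaRect(P[:,:2].astype(np.float32)*1000); print(n,'all',r)
    crop=cv2.resize(p[v0:v1,u0:u1],None,fx=4,fy=4); cv2.imwrite(f'pics/crop_{n}.png',crop[...,::-1])
z=np.load('wrist0.npz'); p,d=z['p'],z['d']; ci={k:(float(z[k]) if z[k].ndim==0 else z[k]) for k in z if k not in 'pd'}
W=world(ci,d); hsv=cv2.cvtColor(p,cv2.COLOR_RGB2HSV); 
y=(hsv[...,0]>20)&(hsv[...,0]<32)&(hsv[...,1]>200)&(W[...,2]>.07)&(W[...,2]<.095)
P=W[y]; r=cv2.minAreaRect(P[:,:2].astype(np.float32)*1000); print('yellow',len(P),np.median(P,0),r, cv2.boxPoints(r))
b=(W[...,2]>.068)&(W[...,2]<.095); b[270:]=0
P=W[b]; r=cv2.minAreaRect(P[:,:2].astype(np.float32)*1000); print('trap',len(P),np.median(P[:,2]),r, cv2.boxPoints(r))
s=(W[...,2]>.055)&(W[...,2]<.065); s[270:]=0
P=W[s];r=cv2.minAreaRect(P[:,:2].astype(np.float32)*1000);print('shelf',len(P),np.median(P,0),r)
```

```text
scene white 1084 z [0.0031 0.0071 0.011 ] med [0.4992 0.3252 0.0071] rect [495.4 314.3] [120.9 125.3] 26.6
scene orange 242 z [0.0007 0.0039 0.0084] med [0.4234 0.286  0.0039] rect [432.7 285.8] [ 46.8 119.5] 28.3
scene bar 196 z [0.0362 0.0477 0.0525] med [0.4977 0.3195 0.0477] rect [739.2 599.2] [831.8  40.7] 49.1
scene all ((481.1021728515625, 307.18377685546875), (152.83834838867188, 125.27708435058594), 26.561573028564453)
side white 959 z [0.0005 0.0055 0.0099] med [0.4858 0.3248 0.0055] rect [492.6 310.5] [119.9 131.3] 26.7
side orange 409 z [-0.0017  0.0026  0.0064] med [0.4211 0.2824 0.0026] rect [423.2 279.8] [ 30.6 121.9] 27.0
side bar 204 z [0.034  0.046  0.0498] med [0.4875 0.316  0.046 ] rect [487.5 314.3] [82.9 17.6] 28.1
side all ((478.6390075683594, 303.49468994140625), (151.1377716064453, 131.2757568359375), 26.65345573425293)
yellow 0 [nan nan nan] ((0.0, 0.0), (0.0, 0.0), 0.0) [[0. 0.]
 [0. 0.]
 [0. 0.]
 [0. 0.]]
trap 11096 0.0845057622928044 ((569.8475952148438, 0.9527664184570312), (160.4398193359375, 183.12271118164062), 78.39089965820312) [[464.01633  -59.2009  ]
 [643.39294  -96.05133 ]
 [675.67883   61.106434]
 [496.30225   97.95686 ]]
shelf 12312 [0.599412   0.0056905  0.06050665] ((582.8428344726562, -2.09649658203125), (144.6617431640625, 139.8509063720703), 78.39430236816406)
  return _methods._mean(a, axis=axis, dtype=dtype,
  ret = um.true_divide(
```

Run:
```python
import cv2,numpy as np
a=cv2.imread('pics/crop_scene.png');b=cv2.imread('pics/crop_side.png')
h=max(a.shape[0],b.shape[0]);a=cv2.copyMakeBorder(a,0,h-a.shape[0],0,0,0);b=cv2.copyMakeBorder(b,0,h-b.shape[0],0,0,0)
cv2.imwrite('pics/crops.png',np.hstack([a,b]))
```

```text
(no output)
```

View pics/crops.png

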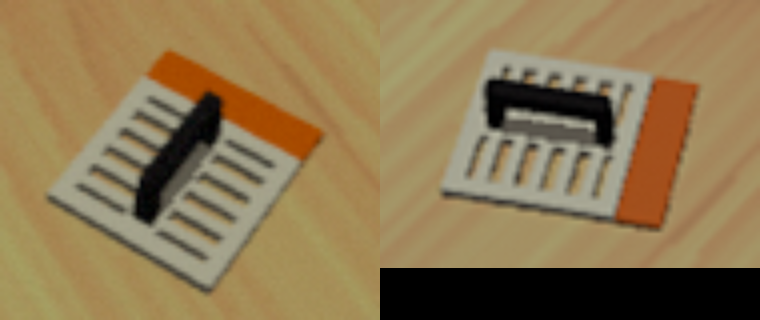

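The crop shows a white slotted plate with an orange lip toward the robot and a black bar along its x axis. It measures about 152x122 mm, so this is the meant lid. Lid centre ≈ (480,305), yaw ≈ +26.6°. Trap centre ≈ (570,1), yaw ≈ −11.6°, and its 160x183 size fits. Next I move above the lid's bar.

Call:
arm_command([
  {"xyz": [40, -4, 0], "turn": 0},
  {"xyz": [40, -4, 0], "turn": 0},
  {"xyz": [40, -4, 0], "turn": 0},
  {"xyz": [40, -4, 0], "turn": 0},
  {"xyz": [40, -4, 0], "turn": 0},
  {"xyz": [40, -4, 0], "turn": 0},
  {"xyz": [40, -4, 0], "turn": 0},
  {"xyz": [40, -4, 0], "turn": 0},
], fingers=0, grip_force=20)

```text
time: 0.82
eef_pos: [0.5188, 0.3244, 0.2392]
eef_rot: [-3.137, 0.002, 1.556]
contact_force: [0.9, -0.3, 0.7]
opening: 1.002
```

Call:
arm_command([
  {"xyz": [0, 0, 0], "turn": 7},
  {"xyz": [0, 0, 0], "turn": 7},
  {"xyz": [0, 0, 0], "turn": 7},
  {"xyz": [0, 0, 0], "turn": 7},
  {"xyz": [0, 0, 0], "turn": 7},
  {"xyz": [0, 0, 0], "turn": 7},
  {"xyz": [0, 0, 0], "turn": 7},
  {"xyz": [0, 0, 0], "turn": 7},
  {"xyz": [0, 0, 0], "turn": 7},
])

```text
time: 1.57
eef_pos: [0.5143, 0.3348, 0.2346]
eef_rot: [-3.139, 0.013, 0.438]
contact_force: [-0.0, -0.0, 0.5]
opening: 1.0
```

```bash
cat >> h.py <<'E'
def rect(P):
    r=cv2.minAreaRect(P[:,:2].astype(np.float32)*1000); return [np.round(r[0],1).tolist(),np.round(r[1],1).tolist(),round(r[2],1)]
E
python3 - <<'E'
from h import *
s=robot.observe(); print(s['eef_pos'],s['eef_rot'])
p,d,ci=cap('wrist'); cv2.imwrite('pics/w1.png',p[...,::-1])
W=world(ci,d); z=W[...,2]; hsv=cv2.cvtColor(p,cv2.COLOR_RGB2HSV)
m=np.zeros(z.shape,bool); m[:,:]=1; m[300:]=0
near=np.hypot(W[...,0]-.48,W[...,1]-.305)<.11
bar=m&near&(z>.043)&(z<.056); top=m&near&(z>.0035)&(z<.012)
for n,q in (('bar',bar),('plate',top)): print(n,q.sum(),np.median(W[q],0).round(4),rect(W[q]))
E
```

```text
[0.51426167 0.33476377 0.23464615] [-3.13923126  0.01275067  0.43775861]
bar 1022 [0.4933 0.3145 0.0502] [[490.0, 312.9], [85.3, 14.0], 27.0]
plate 9087 [0.4794 0.3072 0.0082] [[476.0, 305.8], [150.9, 120.1], 26.7]
```

View pics/w1.png

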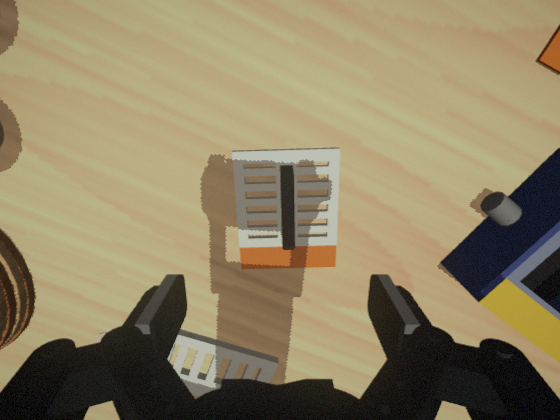

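The picture shows the lid at (287,208), with its bar (85x14 mm) centred at (288,207) and the lip at the bottom. I align first, then descend.

Call:
arm_command([
  {"xyz": [-3, 8, 20], "turn": -1.5},
  {"xyz": [0, 0, 30], "turn": 0},
  {"xyz": [0, 0, 30], "turn": 0},
  {"xyz": [0, 0, 30], "turn": 0},
  {"xyz": [0, 0, 15], "turn": 0},
  {"xyz": [0, 0, 0], "turn": 0},
])

```text
time: 2.12
eef_pos: [0.5139, 0.3257, 0.1057]
eef_rot: [-3.139, 0.009, 0.474]
contact_force: [0.2, -0.1, -1.0]
opening: 0.999
```

Call:
arm_command([
  {"xyz": [0, 0, 25], "turn": 0},
  {"xyz": [0, 0, 22], "turn": 0},
  {"xyz": [0, 0, 15], "turn": 0},
  {"xyz": [0, 0, 7], "turn": 0},
  {"xyz": [0, 0, 0], "turn": 0},
])

```text
time: 2.53
eef_pos: [0.5152, 0.3264, 0.0375]
eef_rot: [-3.14, 0.005, 0.485]
contact_force: [0.2, -0.1, 1.3]
opening: 0.996
```

Call:
arm_command([
  {"xyz": [-1, 1, 4], "turn": 0.8},
  {"xyz": [0, 0, 0], "turn": 0},
  {"xyz": [0, 0, 0], "turn": 0},
])

```text
time: 2.78
eef_pos: [0.5162, 0.3255, 0.0363]
eef_rot: [-3.14, 0.0, 0.471]
contact_force: [0.5, -0.3, 0.1]
opening: 0.997
```

Call:
arm_command([
  {"xyz": [0, 0, 0], "turn": 0},
  {"xyz": [0, 0, 0], "turn": 0},
  {"xyz": [0, 0, 0], "turn": 0},
  {"xyz": [0, 0, 0], "turn": 0},
  {"xyz": [0, 0, 0], "turn": 0},
  {"xyz": [0, 0, 0], "turn": 0},
  {"xyz": [0, 0, 0], "turn": 0},
  {"xyz": [0, 0, 0], "turn": 0},
  {"xyz": [0, 0, 0], "turn": 0},
], fingers=255, grip_force=20)

```text
time: 3.53
eef_pos: [0.5175, 0.326, 0.0394]
eef_rot: [-3.141, -0.005, 0.472]
contact_force: [-0.3, 0.3, -0.3]
opening: 0.16
```

Call:
arm_command([
  {"xyz": [0, 0, -4], "turn": 0},
  {"xyz": [0, 0, -4], "turn": 0},
  {"xyz": [0, 0, -4], "turn": 0},
  {"xyz": [0, 0, -4], "turn": 0},
  {"xyz": [0, 0, -4], "turn": 0},
  {"xyz": [0, 0, -2], "turn": 0},
])

```text
time: 4.03
eef_pos: [0.5164, 0.3256, 0.0618]
eef_rot: [-3.14, -0.001, 0.472]
contact_force: [-0.1, 1.2, -2.6]
opening: 0.162
```

Run:
```python
from h import *
p,d,ci=cap('side'); cv2.imwrite('pics/s2.png',cv2.resize(p[200:360,120:320],None,fx=4,fy=4)[:600,:,::-1])
print(robot.observe()['eef_pos'])
```

```text
[0.51652322 0.32565636 0.06207815]
```

View pics/s2.png

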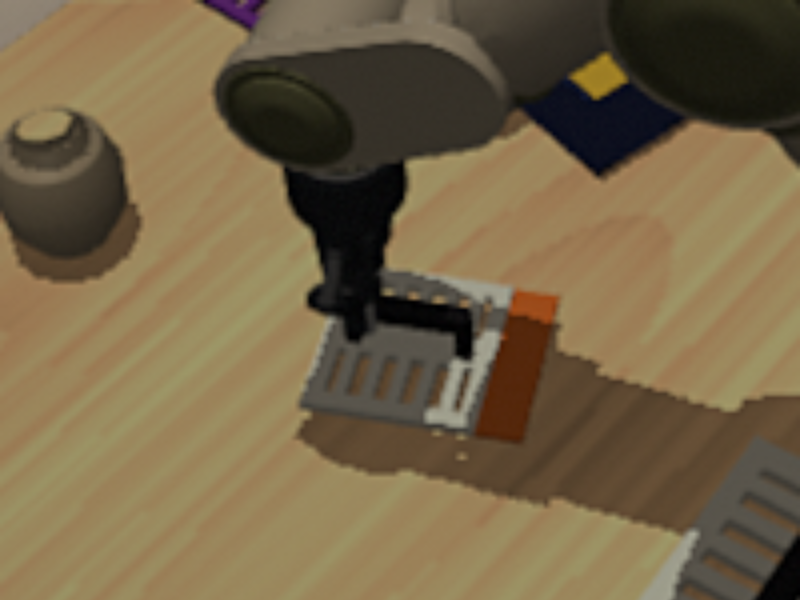

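The lid is held near the far end of its bar and the lip end looks lower. I'll measure the tilt.

```bash
cat >> h.py <<'E'
def lidpose(W,p,near,rad=.13,verbose=1):
    """plane of lid by RANSAC over white/orange pts"""
    hsv=cv2.cvtColor(p,cv2.COLOR_RGB2HSV); z=W[...,2]
    o=(hsv[...,0]<14)&(hsv[...,1]>170)&(hsv[...,2]>50)
    w=(hsv[...,1]<70)&(hsv[...,2]>70)
    r=np.hypot(W[...,0]-near[0],W[...,1]-near[1])<rad
    return o&r,w&r
def plane(P):
    rng=np.random.default_rng(0);best=None
    for _ in range(300):
        a=P[rng.choice(len(P),3,False)];n=np.cross(a[1]-a[0],a[2]-a[0])
        if np.linalg.norm(n)<1e-9: continue
        n/=np.linalg.norm(n); n*=np.sign(n[2]); 
        if n[2]<.6: continue
        c=np.abs((P-a[0])@n)<.002
        if best is None or c.sum()>best.sum(): best=c
    Q=P[best];c=Q.mean(0);n=np.linalg.svd(Q-c,full_matrices=False)[2][2];n*=np.sign(n[2]);return c,n,best
E
python3 - <<'E'
from h import *
p,d,ci=cap('wrist'); cv2.imwrite('pics/w2.png',p[...,::-1]); np.savez('w2.npz',p=p,d=d)
W=world(ci,d); o,w=lidpose(W,p,(.476,.306)); 
print(o.sum(),w.sum(),np.percentile(W[o][:,2],[5,50,95]))
P=W[w&(W[...,2]>.012)|o]; c,n,i=plane(P); print(c,n,i.mean(),'tilt',np.degrees(np.arccos(n[2])),'az',np.degrees(np.arctan2(n[1],n[0])))
s=robot.observe();print(s['eef_pos'],s['contact_force'])
E
```

```text
176 22669 [0.02766182 0.02836927 0.13378919]
[0.51736731 0.32673812 0.03117012] [-0.00186309 -0.00312353  0.99999339] 0.8089950966578369 tilt 0.20838360065053294 az -120.81471983884008
[0.51643154 0.32563102 0.0616878 ] [ 0.348848    0.39385141 -3.41949833]
```

View pics/w2.png

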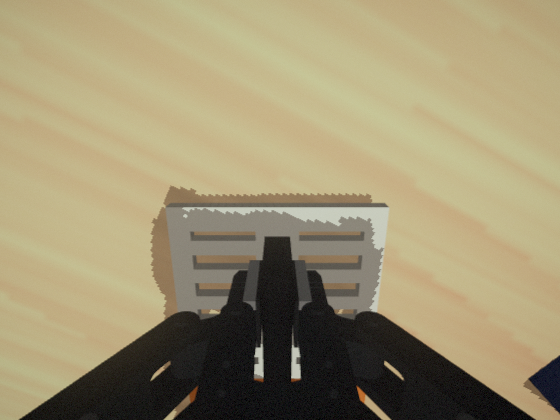

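At 20 N the lid is held level (tilt 0.2°), so gravity does not tilt it, and the moves can't tilt the tool. I can pivot the lid in the pads by pressing its far end on the top of the trap's near edge, leaving the lip free outside. I check the trap's height profile first.

```bash
cat >> h.py <<'E'
TC=np.array([569.85,.95])/1000; TY=np.radians(78.39-90)
TR=np.array([[np.cos(TY),-np.sin(TY)],[np.sin(TY),np.cos(TY)]])
def totrap(W): 
    return np.concatenate([(W[...,:2]-TC)@TR,W[...,2:]],-1)
def fromtrap(x,y): return TC+TR@np.array([x,y])
E
python3 - <<'E'
from h import *
z=np.load('wrist0.npz'); ci={k:(float(z[k]) if z[k].ndim==0 else z[k]) for k in z if k not in 'pd'}
W=world(ci,z['d']); T=totrap(W)
for y0 in (-40,0,40):
  q=(np.abs(T[...,1]-y0/1000)<.004); Q=T[q]; Q=Q[Q[:,2]>-.01]
  print(y0,[(x,int(np.median(Q[np.abs(Q[:,0]*1000-x)<2.5][:,2])*1000)) for x in range(-100,105,5) if (np.abs(Q[:,0]*1000-x)<2.5).any()])
for x,y in ((-109,0),(-114,0)): print(fromtrap(x/1000,0))
E
```

```text
-40 [(-90, 85), (-85, 85), (-80, 85), (-75, 85), (-70, 85), (-65, 85), (-60, 85), (-55, 61), (-50, 59), (-45, 10), (-40, 32), (-35, 55), (-30, 53), (-25, 10), (-20, 53), (-15, 55), (-10, 31), (-5, 54), (0, 54), (5, 9), (10, 10), (15, 55), (20, 9), (25, 56), (30, 9), (35, 55), (40, 9), (45, 9), (50, 59), (55, 59), (60, 60), (65, 60), (70, 60), (75, 60), (80, 60), (85, 75), (90, 76)]
0 [(-90, 84), (-85, 85), (-80, 85), (-75, 290), (-70, 290), (-65, 292), (-60, 307), (-55, 310), (-50, 60), (-45, 9), (-40, 311), (-35, 311), (-30, 308), (-25, 305), (-20, 8), (-15, 8), (-10, 8), (-5, 8), (0, 8), (5, 8), (10, 8), (15, 8), (20, 264), (25, 264), (30, 296), (35, 297), (40, 299), (45, 300), (50, 300), (55, 59), (60, 60), (65, 60), (70, 60), (75, 60), (80, 60), (85, 75), (90, 76)]
40 [(-90, 85), (-85, 85), (-80, 85), (-75, 85), (-70, 84), (-65, 85), (-60, 85), (-55, 61), (-50, 60), (-45, 60), (-40, 60), (-35, 60), (-30, 60), (-25, 60), (-20, 60), (-15, 60), (-10, 60), (-5, 60), (0, 60), (5, 60), (10, 60), (15, 60), (20, 60), (25, 60), (30, 60), (35, 60), (40, 60), (45, 60), (50, 60), (55, 60), (60, 60), (65, 60), (70, 60), (75, 60), (80, 61), (85, 75), (90, 76)]
[0.46308012 0.02288613]
[0.45818242 0.02389237]
```

The profile fits: ledge top at 84–85 from −91 to −57, shelf 60, far wall 76. I lift, align the yaw with the trap and carry the lid to the ledge side.

Call:
arm_command([
  {"xyz": [0, 0, -25], "turn": 0},
  {"xyz": [0, 0, -30], "turn": 0},
  {"xyz": [0, 0, -30], "turn": 0},
  {"xyz": [0, 0, -15], "turn": 5},
  {"xyz": [0, 0, 0], "turn": 6.5},
  {"xyz": [0, 0, 0], "turn": 6.5},
  {"xyz": [0, 0, 0], "turn": 6.5},
  {"xyz": [0, 0, 0], "turn": 6.5},
  {"xyz": [0, 0, 0], "turn": 5},
], grip_force=40)

```text
time: 4.88
eef_pos: [0.5152, 0.3248, 0.1653]
eef_rot: [3.141, 0.003, -0.183]
contact_force: [-1.0, -0.7, -3.9]
opening: 0.153
```

Call:
arm_command([
  {"xyz": [0, 0, 0], "turn": 0},
  {"xyz": [0, 15, 0], "turn": 0},
  {"xyz": [0, 30, 0], "turn": 0},
  {"xyz": [0, 38, 0], "turn": 0},
  {"xyz": [0, 38, 0], "turn": 0},
  {"xyz": [0, 38, 0], "turn": 0},
  {"xyz": [0, 38, 0], "turn": 0},
  {"xyz": [0, 38, 0], "turn": 0},
  {"xyz": [0, 30, 0], "turn": 0},
  {"xyz": [0, 15, 0], "turn": 0},
])

```text
time: 5.72
eef_pos: [0.4633, 0.0415, 0.1633]
eef_rot: [3.141, 0.003, -0.149]
contact_force: [1.1, 0.2, -2.9]
opening: 0.155
```

```bash
cat > st.py <<'E'
from h import *
s=robot.observe(); P=np.array(s['eef_pos']); t=totrap(P); r=s['eef_rot']
print('t',round(s['time'],2),'trap xyz mm',np.round(t*1000,1),'yaw err deg',round(np.degrees(r[2]-TY),2),'rp',np.round(np.degrees([r[0],r[1]]),2),'F',np.round(s['contact_force'],1),'M',np.round(s['wrist_torque'],2),round(s['opening'],3))
E
python3 st.py
```

```text
t 5.72 trap xyz mm [-112.5   18.3  163.3] yaw err deg 3.05 rp [179.97   0.18] F [ 1.1  0.2 -2.9] M [-0.04 -0.12 -0.02] 0.155
```

Call:
arm_command([
  {"xyz": [2, 10, 10], "turn": 3},
  {"xyz": [0, 7, 10], "turn": 0},
  {"xyz": [0, 0, 10], "turn": 0},
  {"xyz": [0, 0, 0], "turn": 0},
], grip_force=20)

```text
time: 6.05
eef_pos: [0.4618, 0.019, 0.1334]
eef_rot: [3.14, 0.0, -0.198]
contact_force: [-0.8, -0.3, -3.5]
opening: 0.15
```

```bash
python3 st.py
python3 - <<'E'
from h import *
p,d,ci=cap('wrist'); cv2.imwrite('pics/w3.png',p[...,::-1])
T=totrap(world(ci,d)); np.savez('w3.npz',p=p,T=T)
q=T[(T[...,2]>.085)&(T[...,2]<.115)&(T[...,0]<-.06)]
print(q.shape, np.percentile(q[:,0],[1,50,99])*1000,np.percentile(q[:,1],[1,99])*1000,np.percentile(q[:,2],[1,50,99])*1000)
E
```

```text
t 6.05 trap xyz mm [-109.5   -4.1  133.4] yaw err deg 0.24 rp [1.7992e+02 1.0000e-02] F [-0.8 -0.3 -3.5] M [-0.01 -0.1  -0.01] 0.15
(24244, 3) [-196.02920974  -90.92507552  -60.75980372] [-74.91870602  75.80626316] [ 85.03684369 101.84369056 104.13174048]
```

View pics/w3.png

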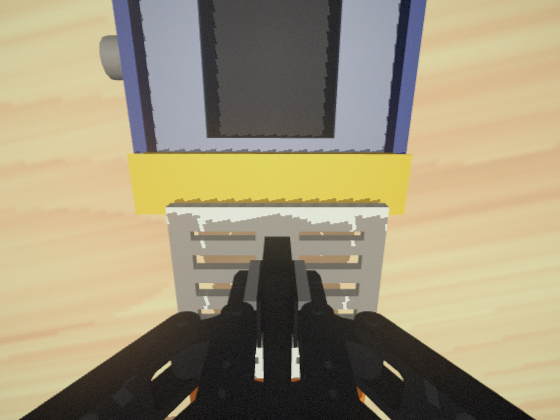

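Call:
arm_command([
  {"xyz": [-5, -3, 4], "turn": 0},
  {"xyz": [0, 0, 5], "turn": 0},
  {"xyz": [0, 0, 2], "turn": 0},
  {"xyz": [0, 0, 2], "turn": 0},
  {"xyz": [0, 0, 2], "turn": 0},
])

```text
time: 6.52
eef_pos: [0.4577, 0.0241, 0.1228]
eef_rot: [3.138, -0.005, -0.191]
contact_force: [-13.7, -2.3, 31.9]
opening: 0.15
```

```bash
python3 st.py
```

```text
t 6.52 trap xyz mm [-1.146e+02  1.000e-01  1.228e+02] yaw err deg 0.67 rp [179.81  -0.27] F [-13.7  -2.3  31.9] M [-0.34  1.61 -0.16] 0.15
```

Force is 32 N and the lid has not pivoted. The friction on the ledge pulls the lid the wrong way, so I back off and press down while drawing back toward the robot.

Call:
arm_command([
  {"xyz": [0, 0, -3], "turn": 0},
  {"xyz": [5, 0, -3], "turn": 0.7},
  {"xyz": [0, 0, 0], "turn": 0},
])

```text
time: 6.77
eef_pos: [0.4633, 0.0237, 0.1305]
eef_rot: [3.138, -0.008, -0.202]
contact_force: [-0.1, -0.1, -3.2]
opening: 0.152
```

```bash
python3 st.py;python3 - <<'E'
from h import *
p,d,ci=cap('wrist'); cv2.imwrite('pics/w4.png',p[...,::-1])
T=totrap(world(ci,d))
q=T[(T[...,2]>.085)&(T[...,2]<.115)&(np.abs(T[...,1])<.06)]; 
for y0,y1 in ((-60,-30),(30,60)):
  Q=q[(q[:,1]*1000>y0)&(q[:,1]*1000<y1)]*1000
  Q=Q[Q[:,2]>88]; k=np.polyfit(Q[:,0],Q[:,2],1); print(len(Q),k,'tilt',np.degrees(np.arctan(k[0])),'far edge',np.percentile(Q[:,0],99.5))
E
```

```text
t 6.77 trap xyz mm [-109.     0.8  130.5] yaw err deg 0.04 rp [179.8   -0.45] F [-0.1 -0.1 -3.2] M [ 0.01 -0.14 -0.09] 0.152
5304 [2.17322563e-02 1.01361741e+02] tilt 1.2449705948256466 far edge -79.36736582053646
5346 [2.56199176e-02 1.01689417e+02] tilt 1.4675921067807114 far edge -79.33986760594756
```

Call:
arm_command([
  {"xyz": [0, 0, 5], "turn": 0},
  {"xyz": [-1, 0, 3], "turn": 0},
  {"xyz": [-2, 0, 3], "turn": 0},
  {"xyz": [-2, 0, 3], "turn": 0},
])

```text
time: 7.15
eef_pos: [0.4594, 0.0246, 0.1195]
eef_rot: [3.137, -0.013, -0.2]
contact_force: [-6.8, 1.4, 26.1]
opening: 0.154
```

```bash
python3 st.py
```

```text
t 7.15 trap xyz mm [-113.     1.   119.5] yaw err deg 0.15 rp [179.76  -0.77] F [-6.8  1.4 26.1] M [ 0.2   0.62 -0.07] 0.154
```

Call:
arm_command([
  {"xyz": [-1, 0, 3], "turn": 0},
  {"xyz": [-1, 0, 3], "turn": 0},
  {"xyz": [-1, 0, 3], "turn": 0},
])

```text
time: 7.4
eef_pos: [0.4569, 0.0251, 0.1166]
eef_rot: [3.136, -0.021, -0.199]
contact_force: [-11.9, 2.0, 32.7]
opening: 0.149
```

```bash
cat > tilt.py <<'E'
import sys
from h import *
n=sys.argv[1]
p,d,ci=cap('wrist'); cv2.imwrite(f'pics/{n}.png',p[...,::-1])
tcp=totrap(np.array(robot.observe()['eef_pos']))*1000
T=totrap(world(ci,d)); W=T*1000; hsv=cv2.cvtColor(p,cv2.COLOR_RGB2HSV)
q=(hsv[...,1]<90)&(hsv[...,2]>60)&(np.abs(W[...,0]-tcp[0]-12)<45)&(np.abs(W[...,1]-tcp[1])<65)&(np.abs(W[...,1]-tcp[1])>22)&(np.abs(W[...,2]-tcp[2]+28)<22)
P=T[q]; c,nn,i=plane(P); Q=P[i]*1000
print(q.sum(),i.mean().round(2),'pitch(far up +) deg',np.degrees(np.arctan2(-nn[0],nn[2])).round(2),'roll',np.degrees(np.arctan2(nn[1],nn[2])).round(2),'far edge x',np.percentile(Q[:,0],99.5).round(1),'z there',Q[Q[:,0]>np.percentile(Q[:,0],98)][:,2].mean().round(1),'y',np.percentile(Q[:,1],[.5,99.5]).round(1))
E
python3 st.py; python3 tilt.py w5
```

```text
t 7.4 trap xyz mm [-115.5    0.9  116.6] yaw err deg 0.21 rp [179.71  -1.23] F [-11.9   2.   32.7] M [ 0.38  1.27 -0.04] 0.149
13135 0.83 pitch(far up +) deg 10.35 roll 0.0 far edge x -81.1 z there 92.9 y [-58.7  60.7]
```

View pics/w5.png

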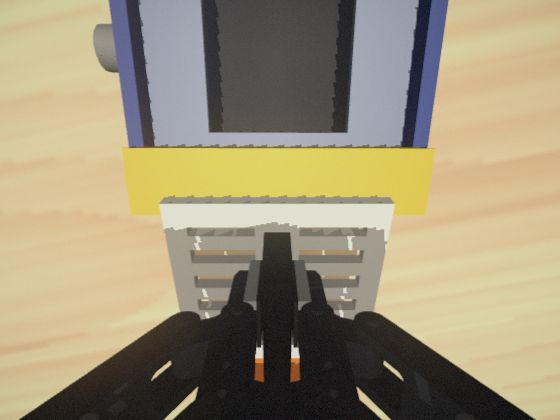

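It is pivoting: tilt is now 10° with the lip low. A bit more.

Call:
arm_command([
  {"xyz": [-1, 0, 3], "turn": 0},
  {"xyz": [-1, 0, 3], "turn": 0},
  {"xyz": [0, 0, 3], "turn": 0},
])

```text
time: 7.7
eef_pos: [0.4543, 0.0257, 0.113]
eef_rot: [3.136, -0.027, -0.198]
contact_force: [-18.3, 2.6, 35.6]
opening: 0.153
```

```bash
python3 st.py; python3 tilt.py w6
```

```text
t 7.7 trap xyz mm [-118.1    1.   113. ] yaw err deg 0.27 rp [179.65  -1.55] F [-18.3   2.6  35.6] M [ 0.49  2.08 -0.1 ] 0.153
13568 0.82 pitch(far up +) deg 15.24 roll 0.05 far edge x -81.7 z there 93.2 y [-58.7  60.7]
```

Tilt 15.2°, what I wanted. I firm up the grip, lift, and carry over the ledge.

Call:
arm_command([
  {"xyz": [0, 0, 0], "turn": 0},
  {"xyz": [0, 0, -5], "turn": 0},
  {"xyz": [0, 0, -15], "turn": 0},
  {"xyz": [0, 0, -25], "turn": 0},
  {"xyz": [0, 0, -25], "turn": 0},
  {"xyz": [0, 0, -12], "turn": 0},
  {"xyz": [0, 0, 0], "turn": 0},
], grip_force=60)

```text
time: 8.33
eef_pos: [0.4501, 0.0272, 0.196]
eef_rot: [3.136, -0.019, -0.198]
contact_force: [0.4, -0.0, -2.8]
opening: 0.153
```

```bash
python3 st.py; python3 tilt.py w7
```

```text
t 8.33 trap xyz mm [-122.5    1.6  196. ] yaw err deg 0.29 rp [179.67  -1.09] F [ 0.4 -0.  -2.8] M [ 0.01 -0.12 -0.02] 0.153
13519 0.82 pitch(far up +) deg 14.6 roll 0.2 far edge x -86.4 z there 175.9 y [-58.1  61.2]
```

Call:
arm_command([
  {"xyz": [15, 0, 0], "turn": 0.3},
  {"xyz": [28, 1, 0], "turn": 0},
  {"xyz": [35, 0, 0], "turn": 0},
  {"xyz": [35, 0, 0], "turn": 0},
  {"xyz": [32, 0, 0], "turn": 0},
  {"xyz": [20, 0, 0], "turn": 0},
  {"xyz": [8, 0, 0], "turn": 0},
  {"xyz": [0, 0, 0], "turn": 0},
])

```text
time: 9.05
eef_pos: [0.6216, -0.0092, 0.181]
eef_rot: [3.136, 0.005, -0.203]
contact_force: [-0.1, -0.2, -3.3]
opening: 0.152
```

```bash
python3 st.py; python3 tilt.py w8
```

```text
t 9.05 trap xyz mm [ 52.7   0.5 181. ] yaw err deg -0.02 rp [179.69   0.27] F [-0.1 -0.2 -3.3] M [ 0.02 -0.08 -0.02] 0.152
13501 0.82 pitch(far up +) deg 13.22 roll 0.3 far edge x 88.5 z there 159.8 y [-59.2  60.2]
```

View pics/w8.png

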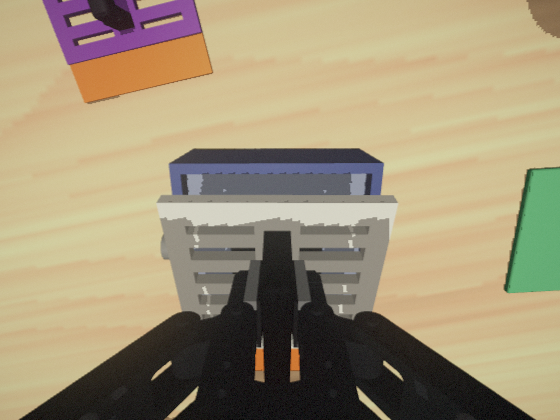

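Call:
arm_command([
  {"xyz": [9, 0, 0], "turn": 0},
  {"xyz": [0, 0, 12], "turn": 0},
  {"xyz": [0, 0, 14], "turn": 0},
  {"xyz": [0, 0, 10], "turn": 0},
  {"xyz": [0, 0, 0], "turn": 0},
])

```text
time: 9.52
eef_pos: [0.6248, -0.0095, 0.1388]
eef_rot: [3.136, 0.014, -0.202]
contact_force: [1.9, -0.2, -3.4]
opening: 0.149
```

```bash
cat >> tilt.py <<'E'
a=np.arctan2(-nn[0],nn[2]); fx=np.percentile(Q[:,0],99.5); fz=Q[Q[:,0]>np.percentile(Q[:,0],98)][:,2].mean()
print('tip', fx-150*np.cos(a)+8*np.sin(a), fz-150*np.sin(a)-8*np.cos(a),'tcp',tcp.round(1))
E
python3 st.py; python3 tilt.py w9
```

```text
t 9.52 trap xyz mm [ 55.9   0.8 138.8] yaw err deg 0.03 rp [179.7    0.79] F [ 1.9 -0.2 -3.4] M [-0.09 -0.42  0.08] 0.149
13390 0.81 pitch(far up +) deg 12.65 roll 0.3 far edge x 91.6 z there 117.2 y [-59.   60.5]
tip -53.04828970594356 76.57269247711872 tcp [ 56.1   0.8 139.8]
```

Call:
arm_command([
  {"xyz": [5, 0, -1], "turn": 0},
  {"xyz": [4, 0, 0], "turn": 0},
  {"xyz": [0, 0, 5], "turn": 0},
  {"xyz": [0, 0, 5], "turn": 0},
  {"xyz": [0, 0, 0], "turn": 0},
])

```text
time: 9.98
eef_pos: [0.6337, -0.0112, 0.1319]
eef_rot: [3.136, 0.012, -0.202]
contact_force: [1.2, 0.0, -3.7]
opening: 0.152
```

```bash
python3 st.py; python3 tilt.py w10
```

```text
t 9.98 trap xyz mm [ 65.    0.9 131.9] yaw err deg 0.05 rp [179.69   0.7 ] F [ 1.2  0.  -3.7] M [-0.07 -0.07 -0.03] 0.152
13436 0.81 pitch(far up +) deg 12.71 roll 0.25 far edge x 100.5 z there 110.5 y [-58.8  60.6]
tip -44.02269191550521 69.69765107649441 tcp [ 65.1   0.9 132.3]
```

Call:
arm_command([
  {"xyz": [0, 0, 6], "turn": 0},
  {"xyz": [0, 0, 2], "turn": 0},
  {"xyz": [0, 0, 0], "turn": 0},
])

```text
time: 10.28
eef_pos: [0.6336, -0.0112, 0.1237]
eef_rot: [3.136, 0.012, -0.202]
contact_force: [0.6, 0.6, -2.9]
opening: 0.149
```

```bash
python3 st.py; python3 tilt.py w11
```

```text
t 10.28 trap xyz mm [ 64.9   0.9 123.7] yaw err deg 0.05 rp [179.69   0.67] F [ 0.6  0.6 -2.9] M [-0.07 -0.19 -0.01] 0.149
13438 0.82 pitch(far up +) deg 12.88 roll 0.29 far edge x 100.5 z there 102.4 y [-58.8  60.6]
tip -43.98065168981398 61.132832866715894 tcp [ 64.8   0.9 123.7]
```

Tip at (−44, 61), no contact force. I slide the lip under the ledge.

Call:
arm_command([
  {"xyz": [-4, 0, -1], "turn": 0},
  {"xyz": [-5, 0, 0], "turn": 0},
  {"xyz": [-6, 0, 0], "turn": 0},
  {"xyz": [-6, 0, 0], "turn": 0},
  {"xyz": [-3, 0, 0], "turn": 0},
  {"xyz": [0, 0, 0], "turn": 0},
])

```text
time: 10.83
eef_pos: [0.6071, -0.0057, 0.1257]
eef_rot: [3.136, 0.012, -0.202]
contact_force: [0.3, 0.3, -3.1]
opening: 0.149
```

```bash
python3 st.py; python3 tilt.py w12;python3 - <<'E'
from h import *
p,d,ci=cap('scene'); cv2.imwrite('pics/s12.png',cv2.resize(p[150:290,180:350],None,fx=4,fy=4)[...,::-1])
E
```

```text
t 10.83 trap xyz mm [ 37.9   1.  125.7] yaw err deg 0.06 rp [179.69   0.66] F [ 0.3  0.3 -3.1] M [ 0.02 -0.03  0.01] 0.149
15041 0.72 pitch(far up +) deg 12.78 roll 0.27 far edge x 73.3 z there 104.3 y [-58.8  60.6]
tip -71.1812470564206 63.30558706407122 tcp [ 38.2   1.  125.8]
```

View pics/s12.png

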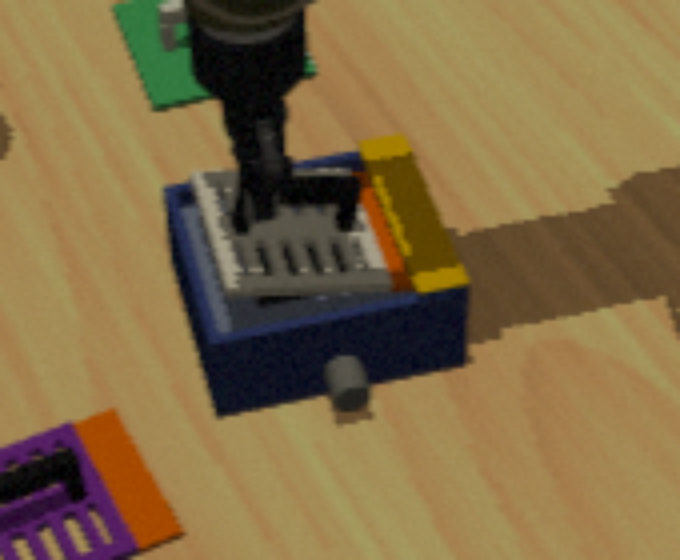

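The lip is hooked 16 mm under the ledge; in the scene crop the orange strip disappears under the yellow at about (385,235). I reduce the grip and swing the far end down, still holding.

Call:
arm_command([
  {"xyz": [-3, 0, 2], "turn": 0},
  {"xyz": [0, 0, 3], "turn": 0},
  {"xyz": [0, 0, 3], "turn": 0},
  {"xyz": [1, 0, 3], "turn": 0},
  {"xyz": [1, 0, 3], "turn": 0},
], grip_force=20)

```text
time: 11.35
eef_pos: [0.6094, -0.0065, 0.114]
eef_rot: [3.137, 0.002, -0.202]
contact_force: [2.2, 0.2, 4.3]
opening: 0.151
```

```bash
python3 st.py; python3 tilt.py w13
```

```text
t 11.35 trap xyz mm [ 40.3   0.7 114. ] yaw err deg 0.02 rp [1.7971e+02 1.2000e-01] F [2.2 0.2 4.3] M [0.22 0.4  0.01] 0.151
15795 0.69 pitch(far up +) deg 9.03 roll 0.04 far edge x 73.4 z there 90.8 y [-58.9  60.4]
tip -73.44862519128414 59.36910756309206 tcp [ 40.5   0.6 113.6]
```

Swinging down as planned: 9°, tip on the shelf at x=−73, force 4 N.

Call:
arm_command([
  {"xyz": [0, 0, 3], "turn": 0},
  {"xyz": [1, 0, 3], "turn": 0},
  {"xyz": [0, 0, 3], "turn": 0},
  {"xyz": [1, 0, 3], "turn": 0},
])

```text
time: 11.73
eef_pos: [0.6145, -0.0077, 0.1031]
eef_rot: [3.137, -0.006, -0.203]
contact_force: [1.1, 0.7, 3.4]
opening: 0.152
```

```bash
python3 st.py; python3 tilt.py w14
```

```text
t 11.73 trap xyz mm [ 45.4   0.5 103.1] yaw err deg -0.0 rp [179.73  -0.34] F [1.1 0.7 3.4] M [0.25 0.5  0.05] 0.152
18192 0.67 pitch(far up +) deg 2.14 roll 0.07 far edge x 91.2 z there 76.6 y [-59.1  63.6]
tip -58.42053129858488 63.053190556802484 tcp [ 45.6   0.5 102.4]
```

Call:
arm_command([
  {"xyz": [0, 0, 3], "turn": 0},
  {"xyz": [0, 0, 3], "turn": 0},
  {"xyz": [0, 0, 3], "turn": 0},
  {"xyz": [0, 0, 2], "turn": 0},
])

```text
time: 12.12
eef_pos: [0.6167, -0.0083, 0.0951]
eef_rot: [3.137, -0.013, -0.203]
contact_force: [-10.5, 1.5, 30.6]
opening: 0.151
```

```bash
sed -i 's/q=(hsv\[...,1\]<90)/q=(W[...,0]<70)\&(hsv[...,1]<70)/' tilt.py; python3 st.py; python3 tilt.py w15
python3 - <<'E'
from h import *
p,d,ci=cap('side'); cv2.imwrite('pics/s15.png',cv2.resize(p[150:270,200:340],None,fx=4,fy=4)[...,::-1])
E
```

```text
t 12.12 trap xyz mm [47.8  0.3 95.1] yaw err deg -0.02 rp [179.72  -0.73] F [-10.5   1.5  30.6] M [ 0.41  2.   -0.08] 0.151
11396 0.77 pitch(far up +) deg 0.2 roll -0.01 far edge x 69.8 z there 68.6 y [-59.2  60.2]
tip -80.1715908142723 60.02198433204236 tcp [47.8  0.3 95.2]
```

View pics/w15.png

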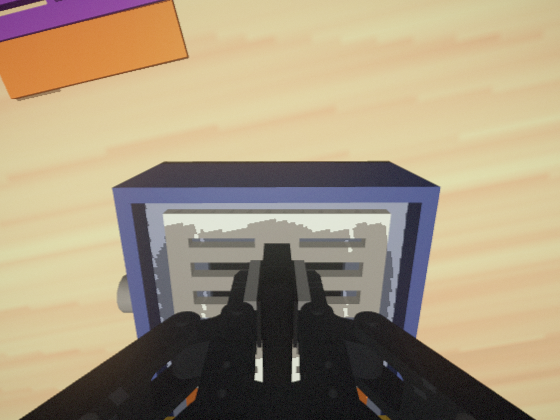

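View pics/s15.png

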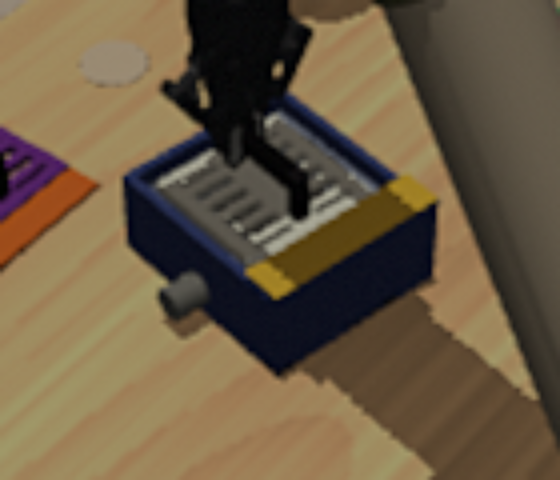

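The lid lies flat (0.2°, top at 68.6 = 60+8). I relieve the press force, then let go and withdraw.

Call:
arm_command([
  {"xyz": [0, 0, -1], "turn": 0},
  {"xyz": [0, 0, -1], "turn": 0},
])

```text
time: 12.38
eef_pos: [0.6156, -0.008, 0.097]
eef_rot: [3.137, -0.011, -0.203]
contact_force: [0.3, 0.1, -3.7]
opening: 0.153
```

```bash
python3 st.py
```

```text
t 12.38 trap xyz mm [46.6  0.4 97. ] yaw err deg -0.01 rp [179.72  -0.63] F [ 0.3  0.1 -3.7] M [-0.06 -0.11  0.02] 0.153
```

Call:
arm_command([
  {"xyz": [0, 0, 1], "turn": 0},
  {"xyz": [0, 0, 0], "turn": 0},
])

```text
time: 12.55
eef_pos: [0.6152, -0.008, 0.0952]
eef_rot: [3.136, -0.01, -0.203]
contact_force: [1.6, -1.0, 4.2]
opening: 0.152
```

Call:
arm_command([
  {"xyz": [0, 0, 0], "turn": 0},
  {"xyz": [0, 0, 0], "turn": 0},
  {"xyz": [0, 0, 0], "turn": 0},
  {"xyz": [0, 0, 0], "turn": 0},
  {"xyz": [0, 0, 0], "turn": 0},
  {"xyz": [0, 0, 0], "turn": 0},
  {"xyz": [0, 0, 0], "turn": 0},
], fingers=110)

```text
time: 13.13
eef_pos: [0.6137, -0.0076, 0.0928]
eef_rot: [3.136, -0.004, -0.202]
contact_force: [0.0, -0.4, 0.1]
opening: 0.573
```

```bash
python3 st.py
```

```text
t 13.13 trap xyz mm [44.7  0.4 92.8] yaw err deg 0.02 rp [179.68  -0.23] F [ 0.  -0.4  0.1] M [-0.02 -0.02  0.02] 0.573
```

Released, zero force. I go straight up.

Call:
arm_command([
  {"xyz": [0, 0, -6], "turn": 0},
  {"xyz": [0, 0, -15], "turn": 0},
  {"xyz": [0, 0, -30], "turn": 0},
  {"xyz": [0, 0, -35], "turn": 0},
  {"xyz": [0, 0, -35], "turn": 0},
  {"xyz": [-15, 0, -30], "turn": 0},
  {"xyz": [-20, 0, -10], "turn": 0},
  {"xyz": [0, 0, 0], "turn": 0},
])

```text
time: 13.8
eef_pos: [0.5775, 0.0006, 0.2629]
eef_rot: [3.136, -0.001, -0.202]
contact_force: [-0.2, -0.2, 0.4]
opening: 0.569
```

```bash
python3 st.py
python3 - <<'E'
from h import *
p,d,ci=cap('wrist'); cv2.imwrite('pics/w16.png',p[...,::-1])
T=totrap(world(ci,d))*1000; hsv=cv2.cvtColor(p,cv2.COLOR_RGB2HSV)
q=(np.abs(T[...,0])<82)&(np.abs(T[...,1])<71)&(T[...,2]>66)&(T[...,2]<73)&(hsv[...,1]<70)
Q=T[q]; A=np.c_[Q[:,:2],np.ones(len(Q))]; k=np.linalg.lstsq(A,Q[:,2],rcond=None)[0]
print(len(Q),'slope deg',np.degrees(k[:2]),'z',np.median(Q[:,2]),rect(Q/1000))
b=(np.abs(T[...,0])<82)&(np.abs(T[...,1])<71)&(T[...,2]>106)&(T[...,2]<116); print('bar',b.sum(),np.median(T[b],0),rect(T[b]/1000))
o=(np.abs(T[...,0])<82)&(np.abs(T[...,1])<71)&(hsv[...,0]<14)&(hsv[...,1]>170)&(hsv[...,2]>60)&(T[...,2]<80); print('orange',o.sum(),np.median(T[o],0) if o.any() else '')
E
```

```text
t 13.8 trap xyz mm [  7.5   1.2 262.9] yaw err deg 0.01 rp [ 1.7968e+02 -8.0000e-02] F [-0.2 -0.2  0.4] M [0.06 0.01 0.07] 0.569
8767 slope deg [-0.01722961  0.04337871] z 68.58117990823652 [[9.6, -5.1], [132.0, 127.1], 89.9]
bar 1361 [ 17.47197707   0.9907251  110.29701375] [[13.7, 0.6], [13.8, 85.2], 89.5]
orange 1118 [-54.05643974   1.09824327  65.63027999]
```

View pics/w16.png

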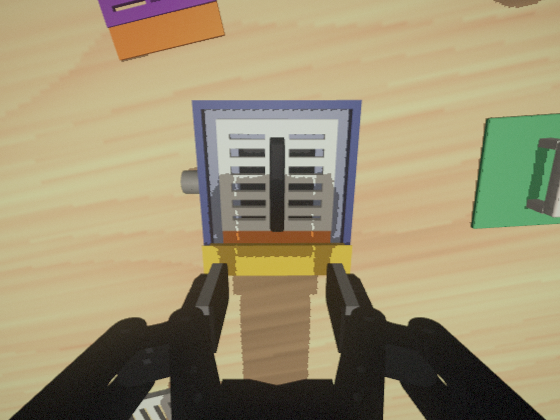

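The lid is flat (slope below 0.05°, top at 68.6 mm). Its bar is at trap x = 13.7, so its origin is at about (−1, 1), with the lip under the ledge. I hand the job in.

```bash
python3 -c "
from h import *
print(robot.finish_job())"
```

```text
the job is handed in; nothing more can be done
None
```

The small white lid is back on the blue trap, lying flat in its recess with its orange lip under the yellow ledge. I handed the job in at about 14 s of the 42 s allowed; no verdict was reported.

- **What I did:** I gripped the lid near the far end of its bar. It stayed level when lifted, and the moves cannot tilt the tool. So I pressed the lid's far end on top of the trap's ledge until it had pivoted about 15° in the fingers, lip low. I then hooked the lip about 16 mm under the ledge, swung the far end down while still holding it, let go and withdrew upward.
- **Last checks:** The lid slopes less than 0.05° and its top is at 68.6 mm, against 68 expected. Its origin is about 1 mm from the seat centre in both x and y. The force on the tool was about zero after letting go. I never went near the green, purple or larger white lids.
- **What did not go cleanly:**
  - The first press on the ledge reached 32 N with little pivoting, so I repeated it while drawing back.
  - The push at the end of the swing reached about 31 N. I eased it off before letting go.
  - The highest force I read was about 40 N at the wrist, with the held lid pressing on the ledge.
  - One tilt reading late in the swing was wrong because it picked up the far wall. I corrected the check and measured again.

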